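# Find the shop scale's hidden battery release

## Task

The battery tray in the back of the bread scale is held shut by a concealed catch: one of the five identical grey cover plates along the scale's flat deck is a hidden push button, lying very slightly sunk. Feel gently along the plates with the fingertips until you find the one that gives, press it in until the battery tray springs out, then take the hand away. Leave the bread and the other things standing where they are.

Things in the scene. Friction and masses are not known exactly. Their poses are not given: they have to be found in the camera images.
- scale: Ivory shop scale, 300 (its x) by 360 (its y) mm, fixed on levelling feet, so its height varies by up to 20 mm. Origin: centre of its underside; x points from the deck to the platter, z up. The flat deck, facing up, is the 120 mm nearest the robot, top at z = 90 mm. Behind it the housing rises to a steel platter, x -14 to 146 mm, top at z = 115 mm.
- row (a point): centre of the row of five like grey plates, level with the deck's top (scale x = -80, y = 0, z = 90 mm), axes as the scale's. Plates are 56 by 56 mm, centred at y = -120, -60, 0, 60, 120 mm from here. Four are rigid and flush with the deck; the fifth, at any place in the row, is the release button, its top 2 mm lower. Only a tip inside its 56 mm square can push it down.
- release (a joint): travel of the hidden release button straight down against a spring: 0 m at rest, 0.006 m fully in (8 mm below the deck); about 2 N starts it, 5.5 N holds it fully in; the catch lets go at about 0.004 m; it comes back up when let go
- tray (a joint): battery tray in the far (+x) side of the scale, a black face 120 by 44 mm centred 43 mm above the scale's underside: 0 m shut and caught, 0.045 m sprung fully out; a spring drives it out when the release is pressed, and it stays out
- loaf: golden bread loaf lying on the platter, 200 long (its y), 74 wide, 75 mm high; origin at the centre of its underside; loose
- jar: amber jar with a brass-coloured lid standing on the platter, 54 mm across, 75 mm high; origin at the centre of its underside; loose
- giftbox: teal gift box on the counter to the robot's right of the scale, 104 by 144 by 82 mm high; origin at the centre of its underside; loose
- cup: white mug on the counter to the robot's left of the scale, 76 mm across, 90 mm high, handle at its +y; origin at the centre of its underside; loose
There are look-alikes about, which are no part of the job. What is shaped like the giftbox but pink is not meant.

How it is judged:
On the way:
1. the hidden release button is pressed in at least 3.5 mm (value of joint release above 0.0035 m), for 0.04 s.
At the end, for the whole second after the job is handed in: the battery tray stands at least 38 mm out, the release button is let go (back within 1.5 mm of rest), and the loaf, jar, gift box and mug stand at rest, upright, within 15 mm of where they were (value of joint tray above 0.038 m and value of joint release below 0.0015 m and distance of each of loaf, jar, giftbox, cup from where it was at the start of the episode below 0.015 m and angle between each of loaf, jar, giftbox, cup's own z axis and vertical below 0.15 rad and linear speed of each of loaf, jar, giftbox, cup below 0.02 m/s); the robot touches nothing.
It fails at once if the loaf, jar, gift box or mug is shifted or lifted by more than 15 mm (distance of any of loaf, jar, giftbox, cup from where it was at the start of the episode above 0.015 m).
It fails at once if the fingers press on anything with more than 60 N (not gentle) (contact force between the fingers and anything else above 60 N).
It also fails if it takes over 48 s, if anything falls off the work surface, if the arm or the gripper's body presses on something with over 40 N, if the wrist force passes 120 N, or if a joint passes its speed limit or range.

## Robot

A 6-joint arm with a two-finger parallel gripper is mounted at the origin on the work surface. World frame = base frame: x ahead of the robot, y to its left, z up, the work surface at z = 0. Lengths are in m, angles in rad, forces in N, time in s.
With the tool pointing down it reaches from about 0.4 to 0.925 m from the base axis. Payload 3.4 kg.
Tool frame: the origin (TCP) lies midway between the tips of the shut fingers; the grasp point (between the pads) lies 19 mm behind it; z points along the fingers, y is the direction in which the jaws open and shut (so a half turn about z gives the same grasp; the last joint's range is limited). The gripper opens to 85 mm and grips with 20 to 120 N. Pads are 22 mm wide; open, the fingers measure 114 mm over their backs; the gripper's body (76 mm by 85 mm) begins 54 mm behind the grasp point. The pads swing forward as they close: fully open they stand 13 mm farther back than shut.
Start: joints at [1.091, 0.307, 1.506, -0, 1.328, -0.073], TCP at [0.227, 0.528, 0.231] pointing down, gripper open.
Joint ranges: [-3.12, 3.12], [-1.05, 2.28], [0.14, 2.33], [-1.42, 4.57], [0.1, 2.73], [-2.68, 2.68]. Speed limits (rad/s): [2.57, 2.57, 3.14, 3.14, 3.14, 3.14].

## Interface

Orientations are given as [roll, pitch, yaw] about the fixed x, y, z axes, in that order (R = Rz(yaw) Ry(pitch) Rx(roll)).
In Python, from plant import robot, optics, models gives the robot as it stands.
- The arm moves only by the tool drive_tool, never from a script. Its argument "deltas" is text: rows parted by semicolons, each of 7 numbers parted by spaces: the shift along the tool's x, y, z in units of 30 mm (1.0 is 30 mm), then the turn, a rotation vector about the tool's x, y, z in units of 6 degrees (1.0 is 6 degrees), then the closure in counts, from 0 (fully open) to 255 (shut). A call has exactly 10 rows; each row shifts and turns the commanded pose from where the row before left it, along the tool's axes as they then stand; what a row does not reach is not made up. A row lasts 1/8 s, in which the tool goes at most 62.5 mm and 10.7 degrees, less where a joint would pass 70% of its speed; a pose out of reach is approached as far as the arm can. A call is refused whole if a number of a shift passes 1 or a number of a turn 1, either way. A call with a gripper value outside its range is refused whole. The fingers move at their own pace and stop on an object; the grip force is fixed at half the most. Time passes only in rows, so rows that do not move let the fingers close, or fill a call up. It gives the time, the measured TCP pose, the force and the opening at its end, in the units of the state.
- robot.state(): the state, without advancing time (a new reading comes with each control period).
- optics.snapshot(name): name is "scene" or "top" or "wrist"; returns the picture (400x640x3 uint8, red, green, blue); there is no depth.
- optics.get_calibration(name): a dict with "intrinsics" (3x3 intrinsics, pixels), "camera_from_world" (4x4, takes a point from world to camera coordinates); the wrist camera has in their place "tool_from_camera" (4x4, takes a point from camera to tool coordinates, whose origin is the TCP and whose axes are the flange's). Camera axes: x right, y down, z forward; pixel columns grow to the right and rows downward; lengths in m; the calibration is good to about 2 mm. A picture is of the moment at which its call begins: read the wrist's pose just before it. get_calibration takes no time and is no camera call.
- robot.job_done(): hands the job in, once; it reports no verdict.
Trained networks look in the newest picture that a camera, given by its name, has taken for a name from the list of things; names that differ only in an ending like _2 or _b are one class to them, and where a whole thing is asked for, a point or a joint stands for the part that bears it (a point fixed in the world has none). Each returns a list of dicts, best first, with "score" (0 to 1); they miss things now and then, are a little off and sometimes report something else, mostly with a low value. They report only what shows in the picture. A call takes as long as a camera call. They do not tell look-alikes from the thing itself.
- models.find_in(label, camera): "centre" ([x, y, z] in m, in the coordinates of the camera as it stood for that picture, good to about 4 mm: the middle of the surface that is visible of it).
- models.cut_out(label, camera): "pixels" (400x640 bool, what is visible of it).
The state is a dict: "clock": time; "joint_pos": joint angles; "joint_velocities": joint speeds; "joint_torque": joint torques, N m; "tcp_pos": TCP position; "ee_rot": TCP orientation; "contact_force": force on the tool from outside, world axes, zero at the start; "wrist_torque": the same for the moment, N m; "width": finger opening in m.
Only numpy, scipy, OpenCV 4.12 (cv2) and the standard library are available. Lean on these libraries where they do the work, as an engineer would, in place of code of your own. Each camera call takes 0.05 s, during which the arm holds its last target.

## Working session

There is one attempt and no reset: what is moved stays moved. The work goes in short steps, Python scripts to look and compute and a tool call to move; the robot and the scene stay as the last step left them, time stands still between calls to the robot, and variables do not carry over. Pictures are saved under pics/ and viewed, and the job is handed in when it is done.

Besides the shell and the picture viewer there is one more tool, called after "Call:" by a JSON object that holds its "method" and its "body". drive_tool: Moves the arm, as the interface text tells. Its arguments: {"type":"object","properties":{"deltas":{"type":"string"}},"required":["deltas"]}

```bash
mkdir -p pics
python3 - <<'E'
from plant import robot, optics, models
import cv2, numpy as np
s=robot.state(); print(s)
for n in ["scene","top"]:
    im=optics.snapshot(n); cv2.imwrite(f"pics/{n}0.png",im[:,:,::-1])
    c=optics.get_calibration(n); T=np.linalg.inv(c["camera_from_world"]); print(n,c["intrinsics"],T.round(3))
    for l in ["scale","row","loaf","jar","giftbox","cup"]:
        try:
            for d in models.find_in(l,n)[:3]: print(n,l,round(d["score"],2),(T[:3,:3]@d["centre"]+T[:3,3]).round(3))
        except Exception as e: print(l,e)
E
```

```text
{'clock': 0.0, 'joint_pos': array([ 1.09151508e+00,  3.07563823e-01,  1.50769837e+00, -1.91341613e-05,
        1.32840739e+00, -7.35155661e-02]), 'joint_velocities': array([ 0.00023446, -0.00238508, -0.00012564,  0.0022509 , -0.00190661,
       -0.00037726]), 'joint_torque': array([ 1.08722244e-03, -4.57539403e+01, -2.51918542e+01,  5.89087085e-05,
        1.30169236e-02, -1.70708358e-05]), 'tcp_pos': array([0.22667122, 0.52765691, 0.23037689]), 'ee_rot': array([-3.13951998e+00, -1.34033260e-04,  2.73583145e+00]), 'contact_force': array([ 0.57339296, -0.04944449, -0.24926061]), 'wrist_torque': array([ 0.00067524, -0.03286043, -0.03340569]), 'width': 0.08547804717087991}
scene [[413.61327353   0.         309.72767138]
 [  0.         413.61327353 200.37465005]
 [  0.           0.           1.        ]] [[ 0.859  0.4   -0.319  0.94 ]
 [ 0.511 -0.686  0.518 -0.567]
 [-0.012 -0.608 -0.794  1.003]
 [ 0.     0.     0.     1.   ]]
scene scale 0.76 [ 0.693 -0.041  0.103]
scene row 0.72 [ 0.695 -0.037  0.103]
scene loaf 0.88 [ 0.766 -0.037  0.187]
scene loaf 0.52 [0.476 0.464 0.055]
scene jar 0.9 [0.743 0.145 0.175]
scene giftbox 0.8 [ 0.653 -0.379  0.082]
scene giftbox 0.65 [ 0.478 -0.506  0.082]
scene giftbox 0.64 [ 0.435 -0.295  0.079]
scene cup 0.66 [0.477 0.465 0.061]
top [[484.12142827   0.         325.96049964]
 [  0.         484.12142827 201.80916323]
 [  0.           0.           1.        ]] [[ 2.70e-02 -9.86e-01  1.64e-01  3.15e-01]
 [-1.00e+00 -2.70e-02 -1.00e-03  5.00e-03]
 [ 5.00e-03 -1.63e-01 -9.87e-01  1.67e+00]
 [ 0.00e+00  0.00e+00  0.00e+00  1.00e+00]]
top scale 0.83 [0.662 0.051 0.117]
top row 0.88 [0.665 0.053 0.118]
top loaf 0.59 [ 0.749 -0.003  0.183]
top jar 0.59 [0.725 0.157 0.195]
top giftbox 0.94 [ 0.639 -0.369  0.081]
top giftbox 0.84 [ 0.416 -0.282  0.085]
top giftbox 0.59 [ 0.461 -0.492  0.082]
top cup 0.6 [0.476 0.501 0.041]
```

View pics/scene0.png

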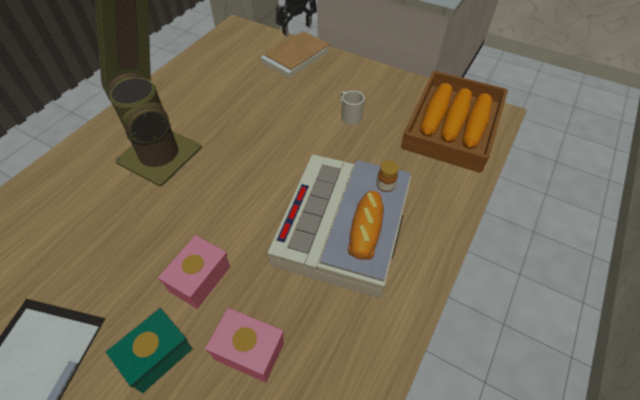

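View pics/top0.png

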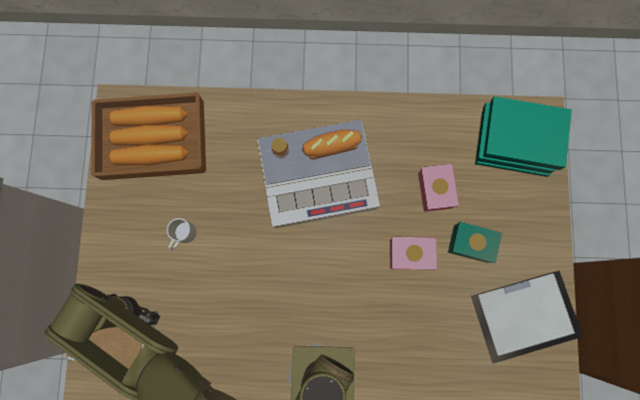

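Run:
```python
import cv2
a=cv2.imread("pics/scene0.png")[140:300,260:420]; b=cv2.imread("pics/top0.png")[115:230,250:390]
cv2.imwrite("pics/sc.png",cv2.resize(a,None,fx=3.7,fy=3.7,interpolation=2)); cv2.imwrite("pics/tc.png",cv2.resize(b,None,fx=5,fy=5,interpolation=2))
```

```text
(no output)
```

View pics/sc.png

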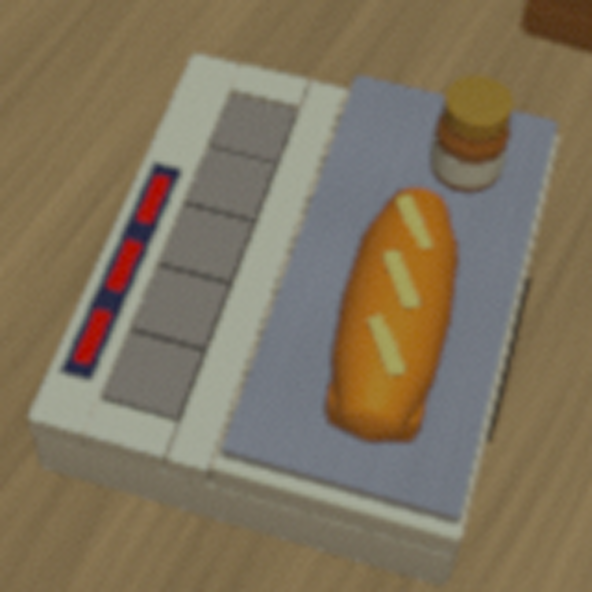

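View pics/tc.png

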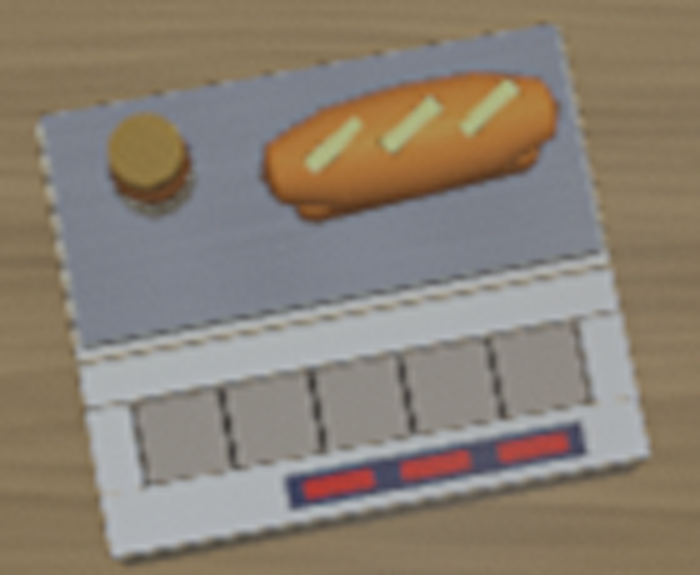

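Run:
```python
from plant import optics
import numpy as np
from scipy.optimize import least_squares
P=np.array([[-.028,.148,0],[.028,.148,0],[-.028,-.148,0],[.028,-.148,0]])
# deck outer corners in row frame: x -70..50?, scale x -150 -> -.07, y +-.18
P=np.vstack([P,[[-.07,.18,0],[-.07,-.18,0]]])
S=np.array([[231,91],[298,106],[103,398],[180,418],[193,56],[31,418]])/3.7+[260,140]
T=np.array([[148,487],[133,405],[590,405],[577,320],[112,557],[648,458]])/5+[250,115]
C={n:optics.get_calibration(n) for n in("scene","top")}
def pr(n,X):
    c=C[n];M=c["camera_from_world"];q=(X@M[:3,:3].T+M[:3,3])@c["intrinsics"].T;return q[:,:2]/q[:,2:]
def W(p):
    c,s=np.cos(p[3]),np.sin(p[3]);return P@np.array([[c,-s,0],[s,c,0],[0,0,1]]).T+p[:3]
f=lambda p:np.r_[(pr("scene",W(p))-S).ravel(),(pr("top",W(p))-T).ravel()]
for cams in (0,1,2):
    g=f if cams==0 else (lambda p:f(p)[:12]) if cams==1 else (lambda p:f(p)[12:])
    r=least_squares(g,[.6,0,.1,0]);print(r.x.round(4),r.fun.round(1))
r=least_squares(f,[.6,0,.1,0])
p=r.x
for y in(-.12,-.06,0,.06,.12):
    print(y,(p[0]-y*np.sin(p[3])).round(4),(p[1]+y*np.cos(p[3])).round(4))
```

```text
[0.5979 0.0174 0.0949 0.2179] [-0.7  0.5 -0.5  0.8 -0.6 -0.2 -0.5  0.2 -0.5 -0.6 -1.1  0.4 -0.3 -0.6
 -0.3 -0.7 -0.6 -0.9 -1.4 -0.2 -0.5 -0.3 -0.1 -1. ]
[0.5989 0.0191 0.0944 0.2193] [-0.1  0.4  0.   0.6  0.2 -0.4  0.3  0.  -0.  -0.8 -0.3  0.2]
[0.5954 0.0154 0.0978 0.2138] [ 0.1 -0.1  0.2 -0.3  0.1 -0.2 -0.7  0.5 -0.2  0.2  0.6 -0.2]
-0.12 0.6238 -0.0998
-0.06 0.6109 -0.0412
0 0.5979 0.0174
0.06 0.5849 0.0759
0.12 0.572 0.1345
```

```bash
cat > h.py <<'E'
import numpy as np
from scipy.spatial.transform import Rotation as R
def tool(s): return R.from_euler("xyz",s["ee_rot"])
def show(tgt,yaw=None):
    from plant import robot
    s=robot.state();r=tool(s)
    print("pos",s["tcp_pos"].round(4),"rot",s["ee_rot"].round(3),"F",s["contact_force"].round(2),"t",s["clock"],"w",s["width"])
    print("tool delta units",(r.inv().apply(np.array(tgt)-s["tcp_pos"])/.03).round(2))
    if yaw is not None:
        print("turn units",((r.inv()*R.from_euler("xyz",[np.pi,0,yaw])).as_rotvec()/np.radians(6)).round(2))
E
python3 -c "
from h import *
show([.572,.1345,.15],3.357)"
```

```text
pos [0.227  0.5283 0.2313] rot [ 3.142 -0.     2.736] F [ 0.08 -0.38 -0.23] t 0.7 w 0.08515034564681935
tool delta units [-15.75  -7.52   2.71]
turn units [ 0.    0.   -5.93]
```

Call:
{"method": "drive_tool", "body": {"deltas": "-1 -0.48 0.1 0 0 0 255; -1 -0.48 0.1 0 0 0 255; -1 -0.48 0.1 0 0 0 255; -1 -0.48 0.1 0 0 0 255; -1 -0.48 0.1 0 0 0 255; -1 -0.48 0.1 0 0 0 255; -1 -0.48 0.1 0 0 0 255; -1 -0.48 0.1 0 0 0 255; -1 -0.48 0.1 0 0 0 255; -1 -0.48 0.1 0 0 -0.93 255"}}

```text
clock: 1.95
tcp_pos: [0.4466, 0.2768, 0.2014]
ee_rot: [3.141, 0.0, 2.836]
contact_force: [-0.5, 0.2, -0.1]
width: -0.0001
```

```bash
python3 -c "
from h import *
show([.572,.1345,.15],3.357)"
```

```text
pos [0.4466 0.2768 0.2014] rot [3.141 0.    2.836] F [-0.47  0.17 -0.08] t 1.95 w -0.00010375072806458766
tool delta units [-5.42 -3.26  1.71]
turn units [ 0.    0.   -4.98]
```

Call:
{"method": "drive_tool", "body": {"deltas": "0 0 0.2 0 0 -1 255; 0 0 0.2 0 0 -1 255; 0 0 0.2 0 0 -1 255; 0 0 0.2 0 0 -1 255; 0 0 0.2 0 0 -1 255; -0.6 -1 0.1 0 0 0 255; -0.6 -1 0.1 0 0 0 255; -0.6 -1 0.1 0 0 0 255; -0.6 -1 0.2 0 0 0 255; -0.6 -1 0.2 0 0 0 255"}}

```text
clock: 3.2
tcp_pos: [0.5667, 0.1494, 0.1503]
ee_rot: [3.142, 0.001, -2.926]
contact_force: [1.0, 0.7, 0.6]
width: 0.0001
```

Run:
```python
from h import *
show([.572,.1345,.12],3.357)
from plant import optics
import cv2
cv2.imwrite("pics/w1.png",optics.snapshot("wrist")[:,:,::-1])
```

```text
pos [0.5667 0.1494 0.1503] rot [ 3.142e+00  1.000e-03 -2.926e+00] F [1.01 0.72 0.56] t 3.2 w 5.5743606629943515e-05
tool delta units [-0.07 -0.52  1.01]
turn units [ 0.    0.01 -0.  ]
```

View pics/w1.png

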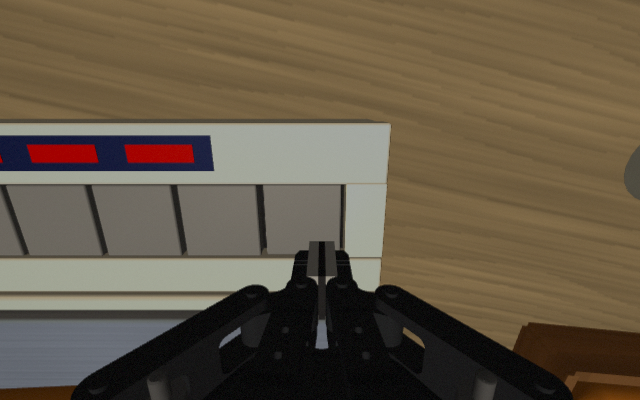

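Run:
```python
from h import *
from plant import robot,optics
from scipy.optimize import least_squares
s=robot.state();r=tool(s);c=optics.get_calibration("wrist");M=np.linalg.inv(c["tool_from_camera"]);K=c["intrinsics"]
print(c["tool_from_camera"].round(3))
def pr(p,P):
    X=R.from_rotvec([0,0,p[3]]).apply(P)+p[:3]
    X=r.inv().apply(X-s["tcp_pos"]);X=X@M[:3,:3].T+M[:3,3];q=X@K.T;return q[:,:2]/q[:,2:]
P=np.array([[-.028,.148,0],[.028,.148,0],[-.028,.09,0],[.028,.09,0],[-.028,.03,0],[.028,.03,0],[-.028,-.03,0],[-.07,.18,0]])
uv=np.array([[345,184],[341,257],[261,184],[265,256],[175,184],[184,256],[89,184],[390,124]])
print(pr([.5979,.0174,.0949,.2165],P).round(0))
q=least_squares(lambda p:(pr(p,P)-uv)[[0,2,4,5,6,7]].ravel(),[.6,.0,.1,.2]);print(q.x.round(4),q.fun.round(1))
```

```text
[[ 0.    -0.952 -0.307  0.078]
 [ 1.     0.    -0.    -0.   ]
 [ 0.    -0.307  0.952 -0.143]
 [ 0.     0.     0.     1.   ]]
[[345. 181.]
 [343. 252.]
 [263. 181.]
 [267. 252.]
 [178. 181.]
 [189. 252.]
 [ 93. 181.]
 [395. 119.]]
[0.6    0.0158 0.0968 0.211 ] [-2.8  0.9 -1.3  0.6 -0.6  0.2  1.8 -0.8  0.3 -0.1  2.5 -0.8]
```

Call:
{"method": "drive_tool", "body": {"deltas": "-0.07 -0.5 0.2 0 0 0 255; 0 0 0.3 0 0 0 255; 0 0 0.3 0 0 0 255; 0 0 0.3 0 0 0 255; 0 0 0.2 0 0 0 255; 0 0 0.1 0 0 0 255; 0 0 0.1 0 0 0 255; 0 0 0.1 0 0 0 255; 0 0 0 0 0 0 255; 0 0 0 0 0 0 255"}}

```text
clock: 4.5
tcp_pos: [0.5711, 0.136, 0.1024]
ee_rot: [-3.142, 0.0, -2.926]
contact_force: [0.1, -1.3, 1.0]
width: -0.0004
```

Call:
{"method": "drive_tool", "body": {"deltas": "0 0 0.03 0 0 0 255; 0 0 0.03 0 0 0 255; 0 0 0.03 0 0 0 255; 0 0 0.03 0 0 0 255; 0 0 0.03 0 0 0 255; 0 0 0.03 0 0 0 255; 0 0 0 0 0 0 255; 0 0 0 0 0 0 255; 0 0 0 0 0 0 255; 0 0 0 0 0 0 255"}}

```text
clock: 5.75
tcp_pos: [0.571, 0.136, 0.0969]
ee_rot: [3.142, 0.0, -2.926]
contact_force: [0.2, 0.1, -0.7]
width: -0.0006
```

Call:
{"method": "drive_tool", "body": {"deltas": "0 0 0.03 0 0 0 255; 0 0 0.03 0 0 0 255; 0 0 0.03 0 0 0 255; 0 0 0 0 0 0 255; 0 0 0 0 0 0 255; 0 0 0 0 0 0 255; 0 0 0 0 0 0 255; 0 0 0 0 0 0 255; 0 0 0 0 0 0 255; 0 0 0 0 0 0 255"}}

```text
clock: 7.0
tcp_pos: [0.5711, 0.1361, 0.0942]
ee_rot: [-3.142, 0.0, -2.926]
contact_force: [-0.7, 0.6, 4.0]
width: -0.0002
```

Call:
{"method": "drive_tool", "body": {"deltas": "0 0 0.03 0 0 0 255; 0 0 0.02 0 0 0 255; 0 0 0 0 0 0 255; 0 0 0 0 0 0 255; 0 0 0 0 0 0 255; 0 0 0 0 0 0 255; 0 0 0 0 0 0 255; 0 0 0 0 0 0 255; 0 0 0 0 0 0 255; 0 0 0 0 0 0 255"}}

```text
clock: 8.25
tcp_pos: [0.5711, 0.136, 0.0928]
ee_rot: [-3.142, 0.0, -2.926]
contact_force: [0.2, 0.2, 5.6]
width: -0.0003
```

Call:
{"method": "drive_tool", "body": {"deltas": "0 0 0.03 0 0 0 255; 0 0 0.02 0 0 0 255; 0 0 0 0 0 0 255; 0 0 0 0 0 0 255; 0 0 0 0 0 0 255; 0 0 0 0 0 0 255; 0 0 0 0 0 0 255; 0 0 0 0 0 0 255; 0 0 0 0 0 0 255; 0 0 0 0 0 0 255"}}

```text
clock: 9.5
tcp_pos: [0.5711, 0.136, 0.0913]
ee_rot: [-3.142, 0.0, -2.926]
contact_force: [0.7, 0.9, 4.1]
width: -0.0
```

Run:
```python
from plant import optics
import cv2
for i in range(1):
    a=optics.snapshot("scene")[140:300,260:420,::-1]
    cv2.imwrite("pics/sc1.png",cv2.resize(a,None,fx=3.7,fy=3.7,interpolation=2))
```

```text
(no output)
```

View pics/sc1.png

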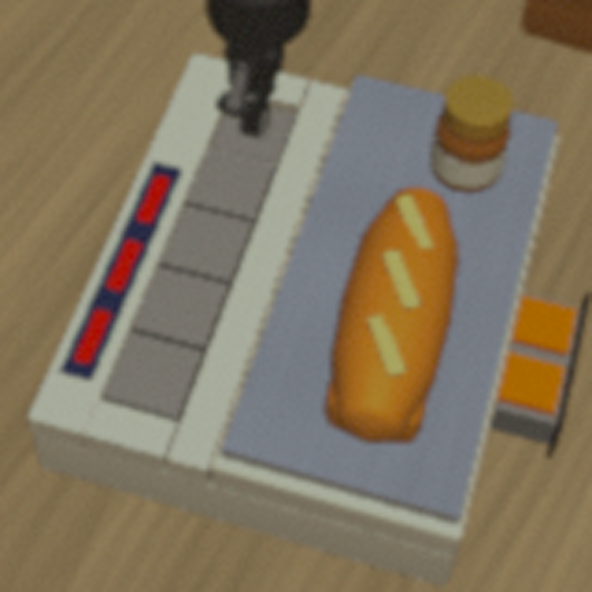

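The tray is out: its orange batteries show at crop (540,345). I'll press slightly further so the press counts, then retreat.

Call:
{"method": "drive_tool", "body": {"deltas": "0 0 0.02 0 0 0 255; 0 0 0 0 0 0 255; 0 0 0 0 0 0 255; 0 0 -0.2 0 0 0 255; 0 0 -0.5 0 0 0 255; 0 0 -1 0 0 0 255; 0 0 -1 0 0 0 255; 0 0 -1 0 0 0 255; 0 0 0 0 0 0 255; 0 0 0 0 0 0 255"}}

```text
clock: 10.8
tcp_pos: [0.5699, 0.1359, 0.201]
ee_rot: [3.142, -0.002, -2.926]
contact_force: [-0.6, -0.9, -1.3]
width: 0.0001
```

Run:
```python
from plant import optics
import cv2
a=optics.snapshot("scene")[:,:,::-1]
cv2.imwrite("pics/s2.png",a)
a=a[140:300,260:420]
cv2.imwrite("pics/sc2.png",cv2.resize(a,None,fx=3.7,fy=3.7,interpolation=2))
```

```text
(no output)
```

View pics/sc2.png

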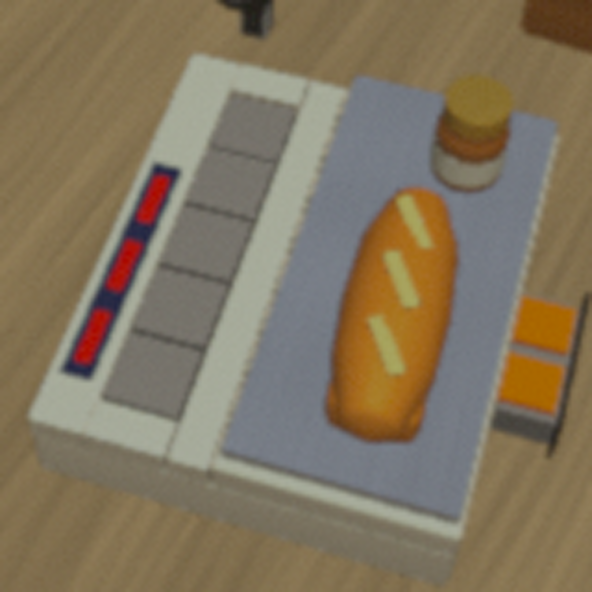

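View pics/s2.png

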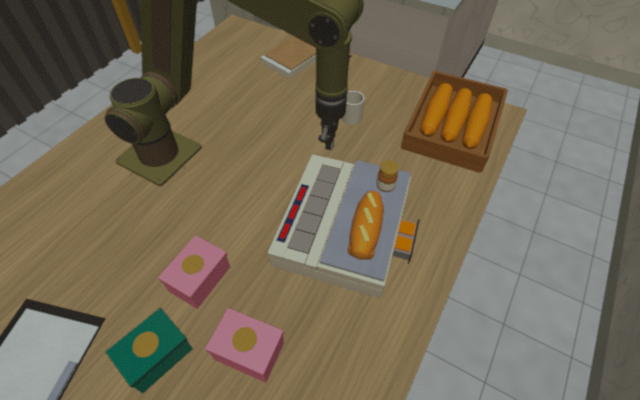

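The tray stays out at (405,240), the hand is clear of the scale, and the loaf, jar, gift box and mug haven't moved.

```bash
python3 -c "
from plant import robot
print(robot.job_done())"
```

```text
the job is handed in; nothing more can be done
None
```

The battery tray sprang out, and I handed the job in at about 11 s of the 48 s allowed. The hidden button was the first plate I felt, the leftmost one from the robot (row y = +120 mm).

- **Press:** the plate gave at a steady 4 to 6 N, far below the 60 N limit. I pressed it down to a tip height of about 91 mm until the tray came out. I then pressed about 0.6 mm further, held briefly and lifted about 110 mm clear.
- **Last checks:** the scene picture showed the tray out and the fingers clear of everything. The loaf, jar, gift box and mug looked unmoved. The force reading was back to noise (about 1 N).
- **Not measured:** the button's travel and its return to rest can't be read out directly. I inferred the press depth from the catch letting go at about 4 mm. I took the button to be back up because the hand was off it.

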